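# Third hand for a propagating case's light

## Task

The glazed lid lying on the bench belongs on the small sloping wooden propagating case: lift it by its handle, carry it over, and lean it on the slope between the two side cheeks, handle outwards and its wide rail at the bottom, with that lower edge down against the stop at the foot of the slope. Then be my third hand while I turn the buttons over its edges: press the lid squarely and steadily into the case with about 15 newtons, so that its face sinks just below the tops of the cheeks all round but none of its four sprung rubber buffers is driven hard home. Press gently, leave the other things on the bench alone, and finish while still pressing: do not let up or move away.

Things in the scene. Friction and masses are not known exactly. Their poses are not given: they have to be found in the camera images.
- light: the lid ('light'): a pane in a pale wooden frame, 220 (x) x 200 (y) x 16 mm, 0.28 to 0.52 kg, loose, flat on the bench, handle up, wide rail towards the robot within 0.5 rad. Origin: centre of the underside; x points from the lower (40 mm wide) rail to the upper (28 mm) rail, z out of the face with the handle. Its centre of mass is about 5 mm from the origin towards -x
- light_grip (a point): middle of the handle's bar, straight above the light's origin, 46 mm over the underside (30 mm over the face). The bar: dark steel, along the light's y, 104 mm long, 14 x 14 mm, 23 mm free under it, posts 46 mm either side of the middle. Grip it across, along the light's x. Axes as the light's
- light_foot (a point): middle of the lower edge of the light's underside, 110 mm from its origin along its -x. Axes as the light's
- case: propagating case, fixed: wooden, 200 (x) x 242 (y) mm, 57 mm tall in front, 196 mm at the back, two pots inside. Origin: centre of its underside, z up; -x is its low front, facing the robot within 0.25 rad. The light's place is a slope of 35 degrees (0.611 rad) between two cheeks 210 mm apart (5 mm clear each side). Metal turn-buttons stand 6 mm over the cheeks' tops, outside the opening
- case_seat (a point): middle of the foot of the slope, on the stop's face, 90 mm in front of and 50 mm above the case's origin; x points up the slope (top end open), y left along the stop, z out of the slope. Stop and cheek tops: z = 18 mm. Seated light: axes parallel to these, lower edge at x = 0, origin at x = 110, y = 0 mm; underside touches the free buffers at z = 4.5 and is near z = -0.5 under 15 N. Ledges: z = -5
- buffer_low_left (a joint): buffer of the case, a black rubber plunger 12 mm across on a spring (800 N/m, so 0.8 N per mm); the value is how far it is pushed in along the slope's normal, 0 = free, 0.008 = hard at its stop; 24 mm up the slope from the stop, 89 mm to the left (+y)
- buffer_low_right (a joint): buffer of the case, a black rubber plunger 12 mm across on a spring (800 N/m, so 0.8 N per mm); the value is how far it is pushed in along the slope's normal, 0 = free, 0.008 = hard at its stop; 24 mm up the slope, 89 mm to the right
- buffer_top_left (a joint): buffer of the case, a black rubber plunger 12 mm across on a spring (800 N/m, so 0.8 N per mm); the value is how far it is pushed in along the slope's normal, 0 = free, 0.008 = hard at its stop; 196 mm up the slope, 89 mm to the left
- buffer_top_right (a joint): buffer of the case, a black rubber plunger 12 mm across on a spring (800 N/m, so 0.8 N per mm); the value is how far it is pushed in along the slope's normal, 0 = free, 0.008 = hard at its stop; 196 mm up the slope, 89 mm to the right
- marker: thick red felt marker, 19 x 118 x 19 mm, lying on the bench between the two places; leave it alone
- trowel: hand trowel, 68 x 346 x 33 mm, at the back; leave it alone
- feed_jar: amber jar with a black lid, 64 mm across, 94 mm tall, at the back; leave it alone
- tape_measure: yellow tape measure, 68 x 76 x 31 mm, at the left; leave it alone
- bench_brush: wooden bench brush, 32 x 160 x 50 mm, at the right edge; leave it alone

How it is judged (in metres and radians):
On the way, in this order (a step that is already met when the one before it is completed fails the run):
1. the light is lifted clear of the bench (height (world z) of light above 0.06 m and contact force between the fingers and light above 1 N), for 0.2 s.
2. the light leans on the case's slope, between the cheeks, its lower edge near the stop (x of light_foot in the frame of case_seat between -0.006 and 0.02 m and y of light_foot in the frame of case_seat between -0.009 and 0.009 m and z of light_foot in the frame of case_seat below 0.012 m and angle between the x axis of light and the x axis of case_seat, either way round below 0.1 rad and angle between the z axis of light and the z axis of case_seat, either way round below 0.1 rad and contact force between light and case above 0.3 N), for 0.1 s.
At the end, for the whole second after the job is handed in: Through the last second the light lies still and parallel to the slope (0.06 rad), lower edge within 7 mm of the stop, centred within 8.5 mm between the cheeks, and the fingers press it (over 3 N) so that all four buffers are pushed in 2.5 to 7.3 mm (about 15 N in the middle) (x of light_foot in the frame of case_seat between -0.005 and 0.007 m and y of light_foot in the frame of case_seat between -0.0085 and 0.0085 m and angle between the x axis of light and the x axis of case_seat, either way round below 0.06 rad and angle between the z axis of light and the z axis of case_seat, either way round below 0.06 rad and value of joint buffer_low_left between 0.0025 and 0.0073 m and value of joint buffer_low_right between 0.0025 and 0.0073 m and value of joint buffer_top_left between 0.0025 and 0.0073 m and value of joint buffer_top_right between 0.0025 and 0.0073 m and contact force between the fingers and light above 3 N and linear speed of light below 0.01 m/s); the arm keeps its last pose, push and grip.
It fails at once if the light is slammed or forced into the case with more than 45 N (contact force between light and case above 45 N).
It fails at once if a bystander is shifted by more than 20 mm (distance of any of marker, trowel, feed_jar, tape_measure, bench_brush from where it was at the start of the episode above 0.02 m).
It also fails if it takes over 67 s, if anything falls off the work surface, if the arm or the gripper's body presses on something with over 40 N, if the wrist force passes 120 N, or if a joint passes its speed limit or range.

## Robot

A 6-joint arm with a two-finger parallel gripper is mounted at the origin on a cart in front of the work surface, level with it; the furniture and walls round the work are solid. World frame = base frame: x ahead of the robot, y to its left, z up, the work surface at z = 0. Lengths are in m, angles in degrees, forces in N, time in s.
With the tool pointing down it reaches from about 0.325 to 0.9 m from the base axis. Payload 6.1 kg.
Tool frame: the origin (TCP) lies at the very end of the fingers, on their centre line; the grasp point (between the pads) lies env.grasp_offset behind it (env.grasp_offset is the distance from the TCP to the grasp point, in m); z points along the fingers, y is the line along which they close (so a half turn about z gives the same grasp; the last joint's range is limited). The gripper opens to 87 mm and grips with 3 to 60 N. Pads are 19 mm wide; open, the fingers measure 117 mm over their backs; the gripper's body (75 mm by 190 mm) begins 51 mm behind the grasp point.
Start: joints at [62.217, 12.628, 87.462, -0, 79.91, -7.225], TCP at [0.219, 0.585, 0.223] pointing down, gripper open.
Joint ranges: [-170.65, 170.65], [-52.31, 119.04], [5.05, 147.46], [-71.25, 251.25], [11.57, 151.72], [-153.62, 153.62]. Speed limits (degrees/s): [147.25, 147.25, 172.46, 180, 180, 180].

## Interface

Orientations are given as a 3x3 rotation matrix whose columns are the frame's x, y, z axes.
In Python, from rig import env, viewer gives the robot as it stands. The module is installed in compiled form; this text tells all that it offers.
- The arm moves only by the shell command python3 -m pendant 'ROWS' [FORCE]. ROWS is a JSON list of rows, 1 to 10 of them, each of 5 numbers: the finger opening in m, then dx, dy, dz in m, then a turn about the tool's z in degrees; each row is the pose to reach, as a shift and turn from the pose commanded when the command began, along the tool's axes at that moment; what a row does not reach only later rows make up. A row lasts 1/12 s, in which the tool goes at most 0.0417 m and 7.16 degrees, less where a joint would pass 70% of its speed; a pose out of reach is approached as far as the arm can. The fingers move at their own pace and stop on an object; FORCE is the grip in N (left out, the last holds). Time passes only in rows, so rows that do not move let the fingers close. It prints the time, the measured TCP pose, the force, the opening and the grip force at its end.
- env.get_obs(): the state, without advancing time (a new reading comes with each control period).
- viewer.grab_frame(name): name is "scene" or "top" or "wrist"; returns (picture, depth): 420x560x3 uint8, blue, green, red; 420x560 float32, m along the optical axis (not along the pixel's ray), 0 where there is no reading.
- viewer.calibration(name): a dict with "fx", "fy", "cx", "cy" (pixels), "T" (4x4, takes a point from camera to world coordinates); the wrist camera has in their place "tool_from_camera" (4x4, takes a point from camera to tool coordinates, whose origin is the TCP and whose axes are the flange's). Camera axes: x right, y down, z forward; pixel columns grow to the right and rows downward; lengths in m; the calibration is good to about 2 mm. A picture is of the moment at which its call begins: read the wrist's pose just before it. calibration takes no time and is no camera call.
- env.job_done(): hands the job in; it is judged then, once.
The state is a dict: "time_s": time; "joints": joint angles; "joint_velocities": joint speeds; "joint_torque": joint torques, N m; "eef_pos": TCP position; "tool_rot": TCP orientation; "force": force on the tool from outside, world axes, zero at the start; "wrist_torque": the same for the moment, N m; "width": finger opening in m; "gripper_force": force on a finger pad.
Only numpy, scipy, OpenCV 4.12 (cv2) and the standard library are available. Lean on these libraries where they do the work, as an engineer would, in place of code of your own. Each camera call takes 0.05 s, during which the arm holds its last target. There are 200 camera calls.

## Working session

There is one attempt and no reset: what is moved stays moved. The work goes in short steps, Python scripts to look and compute and a shell command to move; the robot and the scene stay as the last step left them, time stands still between calls to the robot, and variables do not carry over. Pictures are saved under pics/ and viewed, at most 10 in all, crops included, and the job is handed in when it is done.

```bash
mkdir -p pics; cat > h.py <<'E'
import numpy as np, cv2
from rig import env, viewer
def cloud(name):
    img,d=viewer.grab_frame(name); c=viewer.calibration(name)
    v,u=np.mgrid[:d.shape[0],:d.shape[1]]
    P=np.stack([(u-c['cx'])/c['fx']*d,(v-c['cy'])/c['fy']*d,d],-1)
    if 'T' in c: T=np.array(c['T'])
    else:
        o=env.get_obs(); A=np.eye(4); A[:3,:3]=o['tool_rot']; A[:3,3]=o['eef_pos']; T=A@np.array(c['tool_from_camera'])
    W=P@T[:3,:3].T+T[:3,3]; W[d==0]=np.nan
    return img,W
E
python3 - <<'E'
from h import *
print(env.grasp_offset); o=env.get_obs(); print(o)
for n in('top','scene'):
    i,W=cloud(n); cv2.imwrite(f'pics/{n}0.png',i); np.save(f'pics/{n}0.npy',W)
    print(n,np.array(viewer.calibration(n)['T']).round(3).tolist())
E
```

```text
0.0187
{'time_s': 0.0, 'joints': array([ 6.22153081e+01,  1.26741963e+01,  8.75269129e+01, -2.67749585e-03,
        7.99076380e+01, -7.22413977e+00]), 'joint_velocities': array([0.03632777, 0.05052621, 0.10684701, 0.06119653, 0.03420847,
       0.01291615]), 'joint_torque': array([ 9.15568080e-05, -4.94611466e+01, -3.87376034e+01,  6.98621920e-02,
        5.74054860e-02, -1.43521402e-04]), 'eef_pos': array([0.21921858, 0.58463576, 0.22143793]), 'tool_rot': array([[-9.36304365e-01,  3.51188588e-01, -8.44047909e-04],
       [ 3.51189549e-01,  9.36302840e-01, -1.70061442e-03],
       [ 1.93048077e-04, -1.88871351e-03, -9.99998198e-01]]), 'force': array([ 0.23273933, -0.15935173, -0.06591037]), 'wrist_torque': array([-0.01310114, -0.07623646,  0.02803158]), 'gripper_force': 0.0, 'width': 0.08706502664633364}
top [[-0.013, -0.997, 0.075, 0.475], [-1.0, 0.014, 0.008, -0.023], [-0.009, -0.075, -0.997, 1.684], [0.0, 0.0, 0.0, 1.0]]
scene [[-0.658, -0.404, 0.635, -0.704], [-0.753, 0.379, -0.538, 1.067], [-0.023, -0.832, -0.554, 1.262], [0.0, 0.0, 0.0, 1.0]]
```

View pics/top0.png

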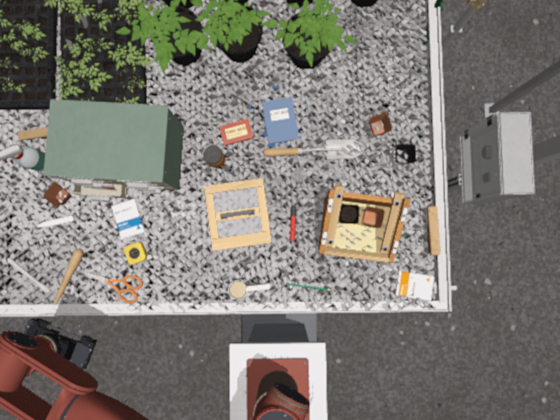

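View pics/scene0.png

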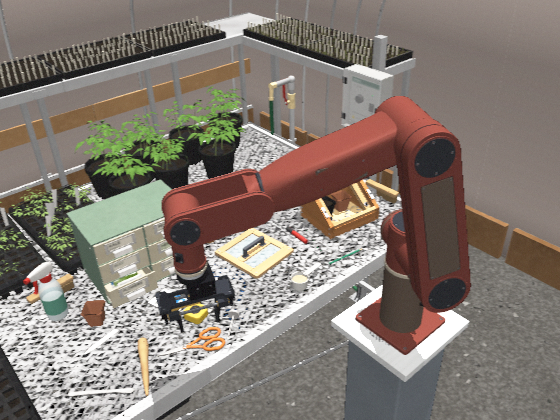

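Top picture: lid at px (238,214) with its handle in the middle and wide rail at the bottom; case at (365,226); red marker at (293,228) between them; green cabinet, jar, trowel further back.

```bash
python3 - <<'E'
from h import *
i=cv2.imread('pics/top0.png'); W=np.load('pics/top0.npy')
print('at handle',W[214,238],'bench',W[280,200], 'marker',W[228,293])
hsv=cv2.cvtColor(i,cv2.COLOR_BGR2HSV)
wood=(hsv[...,0]>8)&(hsv[...,0]<28)&(hsv[...,1]>60)
m=np.zeros(i.shape[:2],bool); m[172:256,198:276]=1
s=wood&m&(W[...,2]>.003)&(W[...,2]<.03)
P=W[s]; print(s.sum(),P[:,2].mean())
r=cv2.minAreaRect((P[:,:2]*1000).astype(np.float32)); print('lid',r, cv2.boxPoints(r))
h=m&(W[...,2]>.036)&(W[...,2]<.07); H=W[h]; print('handle n',h.sum(),H.mean(0)); print(cv2.minAreaRect((H[:,:2]*1000).astype(np.float32)))
m[:]=0; m[178:270,312:412]=1
s=m&(W[...,2]>.03)&(W[...,2]<.25);P=W[s]; print(s.sum(),P.max(0),P.min(0))
print('case',cv2.minAreaRect((P[:,:2]*1000).astype(np.float32)))
c=cv2.resize(i[170:275,195:420],None,fx=3.5,fy=3.5,interpolation=2); cv2.imwrite('pics/c1.png',c)
E
```

```text
at handle [0.57629432 0.12355672 0.0535175 ] bench [ 0.35958171  0.25777226 -0.00272437] marker [ 0.52909304 -0.05644832  0.02228132]
2083 0.0151994485343946
lid ((580.9349975585938, 130.046875), (223.75692749023438, 201.0335235595703), 7.0269646644592285) [[457.6      216.12181 ]
 [482.19376   16.598312]
 [704.27      43.97194 ]
 [679.6763   243.49544 ]]
handle n 141 [0.57967702 0.12915539 0.05161036]
((579.7406005859375, 129.15328979492188), (14.504042625427246, 102.66385650634766), 7.147406101226807)
3565 [ 0.65806492 -0.13863208  0.19934602] [ 0.41347774 -0.40509479  0.0301269 ]
case ((536.7200927734375, -272.4745788574219), (244.45559692382812, 218.57626342773438), 82.0091323852539)
```

View pics/c1.png

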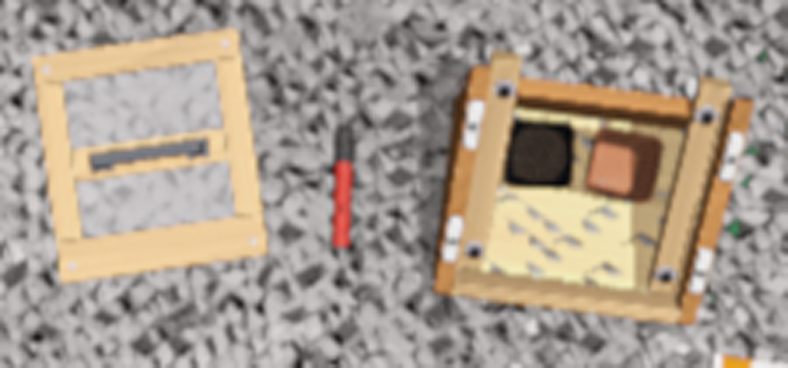

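Crop: four buffer dots at crop (504,91), (707,116), (474,249), (665,275); lid's wide rail faces the robot. Fit the case to the dots and the lid to its handle/outline.

```bash
cat >> h.py <<'E'
from scipy.optimize import least_squares
c,s=np.cos(np.radians(35)),np.sin(np.radians(35))
RS=np.array([[c,0,-s],[0,1,0],[s,0,c]])
def Rz(a): return np.array([[np.cos(a),-np.sin(a),0],[np.sin(a),np.cos(a),0],[0,0,1]])
def seat2w(p,q):  # p=(x,y,yaw) of case, q points in seat frame
    return (np.array([-.09,0,.05])+np.asarray(q)@RS.T)@Rz(p[2]).T+[p[0],p[1],0]
BUF=np.array([[.196,.089,.0045],[.196,-.089,.0045],[.024,.089,.0045],[.024,-.089,.0045]])
def proj(cal,T,X):
    Q=(X-T[:3,3])@T[:3,:3]; return np.c_[Q[:,0]/Q[:,2]*cal['fx']+cal['cx'],Q[:,1]/Q[:,2]*cal['fy']+cal['cy']]
def fitcase(cal,T,px):
    r=least_squares(lambda p:(proj(cal,T,seat2w(p,BUF))-px).ravel(),[.53,-.27,-.14]); return r.x,r.fun
E
python3 - <<'E'
from h import *
cal=viewer.calibration('top');T=np.array(cal['T'])
px=np.array([[504,91],[707,116],[474,249],[665,275]])/3.5+[195,170]-.35
p,f=fitcase(cal,T,px); print(p,np.degrees(p[2]),f.round(2),cal['fx'])
W=np.load('pics/top0.npy'); print([W[int(round(v)),int(round(u))].round(3) for u,v in px]); print(seat2w(p,BUF).round(3))
o=env.get_obs(); R=o['tool_rot']; print('case view', R.T@(np.array([p[0]-.12,p[1],.40])-o['eef_pos']))
y=np.radians(7.1); t=np.array([.580,.129,.15]); print('over lid',R.T@(t-o['eef_pos']))
print('yaw of tool y',np.degrees(np.arctan2(R[1,1],R[0,1])))
print(np.array(viewer.calibration('wrist')['tool_from_camera']).round(3))
E
```

```text
[ 0.54278232 -0.27256333 -0.14359436] -8.227350841048665 [-0.04 -0.51  0.04 -0.12 -0.16  0.44  0.16  0.22] 498.9927688557364
[array([ 0.62 , -0.195,  0.166]), array([ 0.596, -0.37 ,  0.17 ]), array([ 0.484, -0.174,  0.068]), array([ 0.459, -0.352,  0.063])]
[[ 0.623 -0.194  0.166]
 [ 0.597 -0.37   0.166]
 [ 0.483 -0.174  0.067]
 [ 0.458 -0.35   0.067]]
case view [-0.49161476 -0.73150927 -0.17730377]
over lid [-0.49787784 -0.29987295  0.07193783]
yaw of tool y 69.4427596379737
[[-0.    -0.953 -0.303  0.085]
 [ 1.    -0.    -0.    -0.001]
 [ 0.    -0.303  0.953 -0.162]
 [ 0.     0.     0.     1.   ]]
```

```bash
R='[0.087,-0.597,-0.678,-0.127,62.3]'; python3 -m pendant '[[0.087,-0.597,-0.678,-0.127,62.3],[0.087,-0.597,-0.678,-0.127,62.3],[0.087,-0.597,-0.678,-0.127,62.3],[0.087,-0.597,-0.678,-0.127,62.3],[0.087,-0.597,-0.678,-0.127,62.3],[0.087,-0.597,-0.678,-0.127,62.3],[0.087,-0.597,-0.678,-0.127,62.3],[0.087,-0.597,-0.678,-0.127,62.3],[0.087,-0.597,-0.678,-0.127,62.3],[0.087,-0.597,-0.678,-0.127,62.3]]'
cat > go.py <<'E'
import sys; from h import *
o=env.get_obs();R=o['tool_rot'];t=np.array([float(v) for v in sys.argv[1:4]])
print('shift',(R.T@(t-o['eef_pos'])).round(4),'yaw',np.degrees(np.arctan2(R[1,1],R[0,1])).round(2),'pos',o['eef_pos'].round(4),'j6',o['joints'][5].round(1),'F',o['force'].round(2),'w',o['width'].round(4),'t',o['time_s'])
E
python3 go.py .54 -.26 .35
```

```text
time_s: 0.93
eef_pos: [0.366, 0.1976, 0.2806]
tool_rot: [[-0.12, 0.993, 0.0], [0.993, 0.12, 0.0], [0.0, 0.0, -1.0]]
force: [1.2, -0.0, 0.3]
width: 0.087
gripper_force: 0.0Traceback (most recent call last):
  File "go.py", line 3, in <module>
    print('shift',(R.T@(t-o['eef_pos'])).round(4),'yaw',np.degrees(np.arctan2(R[1,1],R[0,1])).round(2),'pos',o['eef_pos'].round(4),'j6',o['joints'][5].round(1),'F',o['force'].round(2),'w',o['width'].round(4),'t',o['time_s'])
                                                                                                                                                                                            ^^^^^^^^^^^^^^^^
AttributeError: 'float' object has no attribute 'round'
```

```bash
sed -i "s/\['width'\].round(4)/['width']/" go.py; python3 -m pendant '[[0.087,-0.47,0.115,-0.07,0],[0.087,-0.47,0.115,-0.07,0],[0.087,-0.47,0.115,-0.07,0],[0.087,-0.47,0.115,-0.07,0],[0.087,-0.47,0.115,-0.07,0],[0.087,-0.47,0.115,-0.07,0],[0.087,-0.47,0.115,-0.07,0],[0.087,-0.47,0.115,-0.07,0],[0.087,-0.47,0.115,-0.07,0],[0.087,-0.47,0.115,-0.07,0]]' >/dev/null
python3 -m pendant '[[0.087,-0.04,0,0,0],[0.087,-0.04,0,0,0],[0.087,-0.04,0,0,0],[0.087,-0.04,0,0,0]]'
python3 go.py .58 .129 .12
python3 - <<'E'
from h import *
i,W=cloud('wrist'); cv2.imwrite('pics/w1.png',i); np.save('pics/w1.npy',W)
o=env.get_obs(); np.savez('pics/w1p.npz',R=o['tool_rot'],p=o['eef_pos'])
E
```

```text
time_s: 2.1
eef_pos: [0.5177, -0.225, 0.3394]
tool_rot: [[-0.124, 0.992, -0.001], [0.992, 0.124, 0.001], [0.002, -0.001, -1.0]]
force: [-0.4, 0.2, -0.4]
width: 0.0868
gripper_force: 0.0
shift [0.3433 0.1059 0.2198] yaw 7.11 pos [ 0.5177 -0.225   0.3394] j6 -38.6 F [-0.39  0.21 -0.43] w 0.08678020852993815 t 2.1
```

View pics/w1.png

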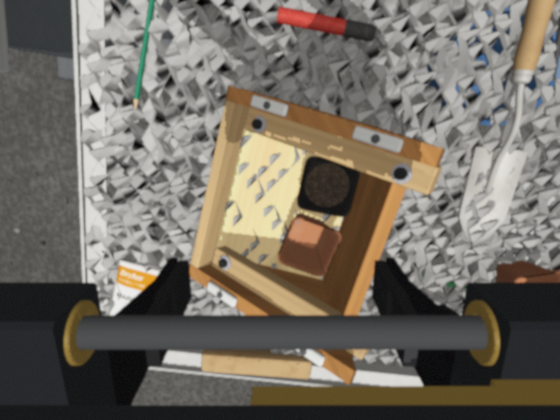

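Wrist view: case with buffers low-left (257,124), top-left (401,173), low-right (223,263); top-right is hidden behind the gripper.

```bash
python3 - <<'E'
from h import *
i=cv2.imread('pics/w1.png'); g=cv2.cvtColor(i,cv2.COLOR_BGR2GRAY)
px=[]
for u,v in((401,173),(257,124),(223,263)):
    m=g[v-12:v+13,u-12:u+13]<70; n,l,st,ce=cv2.connectedComponentsWithStats(m.astype(np.uint8)); k=1+np.argmax(st[1:,4]); px.append(ce[k]+[u-12,v-12]); print(st[k],px[-1])
px=np.array(px); cal=viewer.calibration('wrist'); d=np.load('pics/w1p.npz')
A=np.eye(4);A[:3,:3]=d['R'];A[:3,3]=d['p'];T=A@np.array(cal['tool_from_camera'])
B=BUF[[0,2,3]]
r=least_squares(lambda p:(proj(cal,T,seat2w(p,B))-px).ravel(),[.54,-.27,-.14]); print(r.x,np.degrees(r.x[2]),r.fun.round(2),cal['fx'])
W=np.load('pics/w1.npy'); print([W[int(round(v)),int(round(u))].round(4) for u,v in px]); print(seat2w(r.x,B).round(4))
E
```

```text
[  5   7  13  11 114] [399.85964912 172.93859649]
[ 7  7 10 10 74] [256.48648649 123.64864865]
[ 0 16 14  9 63] [215.25396825 272.53968254]
[ 0.53944629 -0.27761941 -0.13590324] -7.786681832540284 [-1.77  2.69 -2.51  2.04  5.3  -7.09] 378.19192146499614
[array([ 0.6201, -0.1961,  0.1658]), array([ 0.4815, -0.1772,  0.0707]), array([ 0.4485, -0.3689,  0.0643])]
[[ 0.6189 -0.1986  0.1661]
 [ 0.4793 -0.1796  0.0675]
 [ 0.4551 -0.3559  0.0675]]
```

```bash
python3 -m pendant '[[0.06,0.343,0.106,0.06,0],[0.06,0.343,0.106,0.06,0],[0.06,0.343,0.106,0.06,0],[0.06,0.343,0.106,0.06,0],[0.06,0.343,0.106,0.06,0],[0.06,0.343,0.106,0.06,0],[0.06,0.343,0.106,0.06,0],[0.06,0.343,0.106,0.06,0],[0.06,0.343,0.106,0.06,0],[0.06,0.343,0.106,0.06,0]]' 
python3 -m pendant '[[0.06,0,0,0.08,0],[0.06,0,0,0.08,0],[0.06,0,0,0.08,0],[0.06,0,0,0.08,0]]' 
python3 go.py .58 .129 .028
python3 - <<'E'
from h import *
i,W=cloud('wrist'); cv2.imwrite('pics/w2.png',i); np.save('pics/w2.npy',W)
E
```

```text
time_s: 2.98
eef_pos: [0.5788, 0.1354, 0.279]
tool_rot: [[-0.132, 0.991, -0.002], [0.991, 0.132, 0.003], [0.003, -0.001, -1.0]]
force: [0.4, -1.3, -0.7]
width: 0.0599
gripper_force: 0.0
time_s: 3.32
eef_pos: [0.5781, 0.1286, 0.1985]
tool_rot: [[-0.126, 0.992, -0.005], [0.992, 0.126, -0.001], [0.0, -0.005, -1.0]]
force: [-0.1, 0.0, 0.8]
width: 0.06
gripper_force: 0.0
shift [0.0002 0.0029 0.1705] yaw 7.22 pos [0.5781 0.1286 0.1985] j6 -2.3 F [-0.07  0.03  0.79] w 0.060047997284113266 t 3.3167
```

View pics/w2.png

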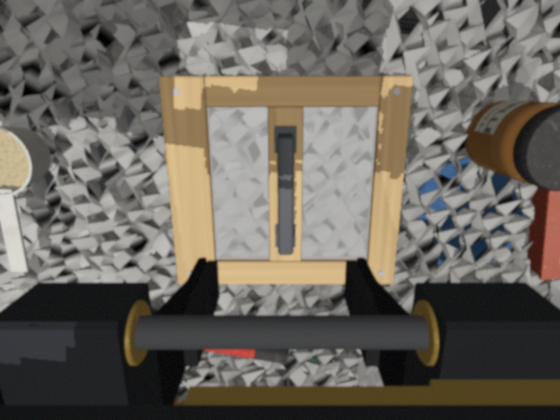

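Wrist view over the lid: handle bar upright from (286,130) to (285,250), frame square to the gripper. Measure the bar and refit the case with the right third dot.

```bash
python3 - <<'E'
from h import *
W=np.load('pics/w2.npy'); m=np.zeros(W.shape[:2],bool); m[110:262,262:312]=1
H=W[m&(W[...,2]>.042)&(W[...,2]<.06)]; print(len(H),H[:,2].mean(),cv2.minAreaRect((H[:,:2]*1000).astype(np.float32)))
F=W[70:290,155:420].reshape(-1,3); F=F[(F[:,2]>.009)&(F[:,2]<.022)]; print(len(F),cv2.minAreaRect((F[:,:2]*1000).astype(np.float32)))
i=cv2.imread('pics/w1.png'); g=cv2.cvtColor(i,cv2.COLOR_BGR2GRAY); print(g[256:271,214:233])
px=np.array([[399.9,172.9],[256.5,123.6],[223.3,262.8]]); cal=viewer.calibration('wrist'); d=np.load('pics/w1p.npz')
A=np.eye(4);A[:3,:3]=d['R'];A[:3,3]=d['p'];T=A@np.array(cal['tool_from_camera'])
B=BUF[[0,2,3]]
r=least_squares(lambda p:(proj(cal,T,seat2w(p,B))-px).ravel(),[.54,-.27,-.14]); print(r.x,np.degrees(r.x[2]),r.fun.round(2))
E
```

```text
1944 0.055119356597945854 ((581.855224609375, 127.6845703125), (13.980045318603516, 103.57237243652344), 7.160601615905762)
45948 ((591.7976684570312, 123.08052062988281), (254.45123291015625, 217.2071533203125), 9.143795013427734)
[[159 169 171 172 170 162 147 144 153 157 158 155 144 135 136 137 132 119
  105]
 [167 172 173 173 168 159 144 134 141 151 159 163 160 151 146 149 151 145
  131]
 [169 175 174 173 167 156 138 116 110 119 136 152 164 164 157 155 161 163
  154]
 [170 176 176 172 161 139 115  88  70  74  94 124 152 166 165 160 164 170
  169]
 [172 177 176 169 146 113  80  58  46  43  54  88 127 157 167 163 163 173
  176]
 [173 175 175 162 129  85  55  45  44  40  41  61 102 145 167 169 165 173
  177]
 [166 171 171 158 119  74  50  44  45  44  41  50  88 137 167 173 168 171
  177]
 [152 160 165 154 119  73  50  46  48  48  43  47  81 134 168 175 170 170
  175]
 [134 144 153 150 120  75  52  45  49  49  48  53  90 140 171 177 173 172
  173]
 [124 132 139 138 117  81  57  49  50  53  57  75 112 151 174 179 175 172
  172]
 [113 121 129 129 117  94  72  63  66  74  89 112 141 165 178 179 176 173
  173]
 [ 95 108 117 123 121 110  96  92 100 115 132 150 165 177 179 177 175 176
  175]
 [ 78  90 103 113 118 118 115 118 129 143 158 172 178 180 179 175 176 178
  176]
 [ 69  73  82  93 105 114 119 128 137 149 162 173 179 179 177 174 177 178
  178]
 [ 66  68  70  77  84  97 111 122 129 139 149 158 165 171 174 175 177 179
  179]]
[ 0.54151374 -0.27474138 -0.13464609] -7.714652771250076 [ 1.05 -0.23 -0.54 -0.23 -0.86  0.85]
```

```bash
python3 -m pendant '[[0.06,0,0.002,0.14,0],[0.06,0,0.002,0.14,0],[0.06,0,0.002,0.14,0],[0.06,0,0.002,0.14,0],[0.06,0,0.002,0.164,0],[0.06,0,0.002,0.164,0],[0.06,0,0.002,0.164,0],[0.06,0,0.002,0.164,0]]' >/dev/null
python3 go.py .581 .128 .034
python3 -m pendant '[[0.0,0,0,0,0],[0.0,0,0,0,0],[0,0,0,0,0],[0,0,0,0,0],[0,0,0,0,0],[0,0,0,0,0]]' 25
python3 -m pendant '[[0.0,0,0,-0.02,0],[0.0,0,0,-0.06,0],[0,0,0,-0.1,0],[0,0,0,-0.14,0],[0,0,0,-0.14,0],[0,0,0,-0.14,0],[0,0,0,-0.14,0]]'
python3 go.py .581 .128 .25
```

```text
shift [ 0.0001 -0.0042  0.0057] yaw 7.14 pos [0.5852 0.1285 0.0397] j6 -2.3 F [-0.2  -0.98 -0.17] w 0.05988726717807541 t 4.0333
time_s: 4.53
eef_pos: [0.5826, 0.1283, 0.0364]
tool_rot: [[-0.124, 0.992, 0.0], [0.992, 0.124, 0.0], [-0.0, 0.0, -1.0]]
force: [0.2, -0.5, -0.9]
width: 0.028
gripper_force: 0.0
time_s: 5.12
eef_pos: [0.5823, 0.1283, 0.1759]
tool_rot: [[-0.124, 0.992, -0.0], [0.992, 0.124, -0.0], [-0.0, -0.0, -1.0]]
force: [-0.1, 0.4, -1.0]
width: 0.0004
gripper_force: 0.0
shift [-0.0001 -0.0014 -0.0741] yaw 7.14 pos [0.5823 0.1283 0.1759] j6 -2.3 F [-0.12  0.35 -0.98] w 0.00038015282414235774 t 5.1167
```

Fingers are slower than assumed; they hadn't closed before the lift. Repeat with more time.

```bash
python3 -m pendant '[[0.04,0,0,0.05,0],[0.04,0,0,0.05,0],[0.04,0,0,0.05,0],[0.04,0,0,0.05,0],[0.04,0,0,0.05,0],[0.04,0,0,0.05,0],[0.04,0,0,0.05,0],[0.04,0,0,0.05,0]]' |grep width
python3 -m pendant '[[0.04,0,-0.001,0.04,0],[0.04,0,-0.001,0.07,0],[0.04,0,-0.001,0.091,0],[0.04,0,-0.001,0.091,0],[0,0,-0.001,0.091,0],[0,0,-0.001,0.091,0],[0,0,-0.001,0.091,0],[0,0,-0.001,0.091,0],[0,0,-0.001,0.091,0],[0,0,-0.001,0.091,0]]' 25
python3 -m pendant '[[0,0,0,0,0],[0,0,0,0,0],[0,0,0,0,0]]'
```

```text
width: 0.0384
time_s: 6.62
eef_pos: [0.5822, 0.1282, 0.0368]
tool_rot: [[-0.125, 0.992, 0.001], [0.992, 0.125, -0.0], [-0.0, 0.001, -1.0]]
force: [-3.6, -0.8, 6.8]
width: 0.0135
gripper_force: 25.0
time_s: 6.87
eef_pos: [0.5822, 0.1283, 0.0368]
tool_rot: [[-0.125, 0.992, 0.001], [0.992, 0.125, 0.0], [-0.0, 0.001, -1.0]]
force: [-2.8, -0.5, 6.2]
width: 0.0138
gripper_force: 25.0
```

```bash
python3 -m pendant '[[0,0,0,-0.01,0],[0,0,0,-0.02,0],[0,0,0,-0.04,0],[0,0,0,-0.07,0],[0,0,0,-0.11,0],[0,0,0,-0.15,0],[0,0,0,-0.19,0],[0,0,0,-0.23,0],[0,0,0,-0.23,0],[0,0,0,-0.23,0]]'
python3 - <<'E'
from h import *
p=np.array([.542,-.2736,np.radians(-8)])
o=env.get_obs();R=o['tool_rot']; t=Rz(p[2])@[-.020,0,0]+[p[0],p[1],.30-.010]; print(t,R.T@(t-o['eef_pos']))
i,W=cloud('wrist'); cv2.imwrite('pics/w3.png',i); np.save('pics/w3.npy',W)
np.savez('pics/w3p.npz',R=o['tool_rot'],p=o['eef_pos'])
E
```

```text
time_s: 7.7
eef_pos: [0.5834, 0.1284, 0.2697]
tool_rot: [[-0.124, 0.992, 0.008], [0.992, 0.124, 0.001], [-0.0, 0.008, -1.0]]
force: [-0.2, -0.2, -5.5]
width: 0.0137
gripper_force: 25.0
[ 0.52219464 -0.27081654  0.29      ] [-0.38850132 -0.11024532 -0.0210495 ]
```

View pics/w3.png

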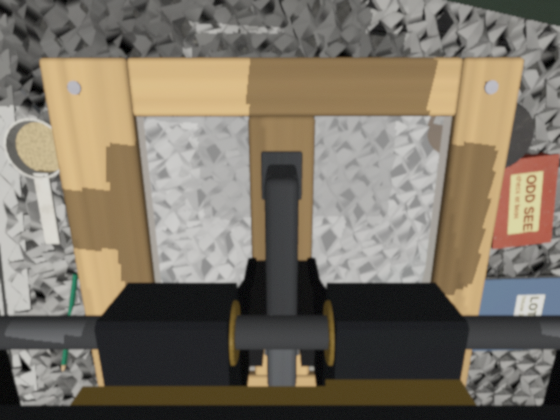

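Lid held squarely: its left edge at row 58, handle at column 282. Check the lid's offset within the tool frame.

```bash
python3 - <<'E'
from h import *
W=np.load('pics/w3.npy'); d=np.load('pics/w3p.npz'); L=(W-d['p'])@d['R']
for u in (100,180,300,400,470):
    col=L[:,u]; k=[v for v in range(30,110) if abs(col[v,2]-.01)<.02]; print(u,'edge',k[0],col[k[0]].round(4))
for v in (75,90): 
    r=L[v]; k=[u for u in range(20,560) if abs(r[u,2]-.01)<.02]; print(v,r[k[0]].round(4),r[k[-1]].round(4))
B=L[190:240,260:305].reshape(-1,3); b=B[B[:,2]<-.005]; print('bar',b.min(0),b.max(0))
P=L[65:108,90:460].reshape(-1,3); P=P[abs(P[:,2]-.01)<.02]; A=np.c_[P[:,:2],np.ones(len(P))]; print('plane',np.linalg.lstsq(A,P[:,2],rcond=None)[0])
E
```

```text
100 edge 57 [ 0.0992 -0.0859  0.026 ]
180 edge 57 [ 0.0992 -0.0496  0.0263]
300 edge 57 [0.0992 0.0049 0.0263]
400 edge 57 [0.099  0.0498 0.0252]
470 edge 57 [0.0991 0.082  0.0269]
75 [ 0.0915 -0.1133  0.0253] [0.0914 0.1062 0.0265]
90 [ 0.085  -0.1129  0.0248] [0.0849 0.1054 0.0252]
bar [ 0.02489609 -0.01024252 -0.01447953] [ 0.04718974  0.00368653 -0.00853097]
plane [0.00038345 0.0054517  0.02443368]
```

```bash
python3 -m pendant '[[0,-0.388,-0.108,-0.03,15.1],[0,-0.388,-0.108,-0.03,15.1],[0,-0.388,-0.108,-0.03,15.1],[0,-0.388,-0.108,-0.03,15.1],[0,-0.388,-0.108,-0.03,15.1],[0,-0.388,-0.108,-0.03,15.1],[0,-0.388,-0.108,-0.03,15.1],[0,-0.388,-0.108,-0.03,15.1],[0,-0.388,-0.108,-0.03,15.1],[0,-0.388,-0.108,-0.03,15.1]]' >/dev/null; python3 -m pendant '[[0,0,0,0,0],[0,0,0,0,0],[0,0,0,0,0],[0,0,0,0,0]]';  python3 go.py .5222 -.2708 .29
```

```text
time_s: 8.92
eef_pos: [0.5223, -0.2686, 0.2935]
tool_rot: [[0.137, 0.991, -0.002], [0.991, -0.137, 0.002], [0.002, -0.003, -1.0]]
force: [-0.1, 0.9, -3.2]
width: 0.0136
gripper_force: 25.0
shift [-0.0022  0.0002  0.0035] yaw -7.89 pos [ 0.5223 -0.2686  0.2935] j6 -27.0 F [-0.06  0.87 -3.17] w 0.013565036106873176 t 8.9167
```

```bash
python3 -m pendant '[[0,-0.002,0.002,0.03,0],[0,-0.002,0.002,0.058,0],[0,-0.002,0.002,0.058,0],[0,-0.002,0.002,0.058,0],[0,-0.002,0.002,0.058,0],[0,-0.002,0.002,0.058,0]]' 15|egrep 'eef|force';python3 go.py .5242 -.271 .215;  python3 -m pendant '[[0,0,0,0.01,0],[0,0,0,0.02,0],[0,0,0,0.02,0],[0,0,0,0.02,0]]'; python3 - <<'E'
from h import *
i,W=cloud('wrist'); cv2.imwrite('pics/w4.png',i)
E
```

```text
eef_pos: [0.5256, -0.2726, 0.2397]
force: [0.7, -0.2, -3.2]
gripper_force: 15.0
shift [ 0.0014 -0.0017  0.0247] yaw -7.9 pos [ 0.5256 -0.2726  0.2397] j6 -27.1 F [ 0.67 -0.21 -3.23] w 0.013661714111362758 t 9.4167
time_s: 9.75
eef_pos: [0.5236, -0.272, 0.2159]
tool_rot: [[0.139, 0.99, -0.002], [0.99, -0.139, 0.001], [0.001, -0.002, -1.0]]
force: [0.0, -0.4, -3.4]
width: 0.0141
gripper_force: 15.0
```

View pics/w4.png

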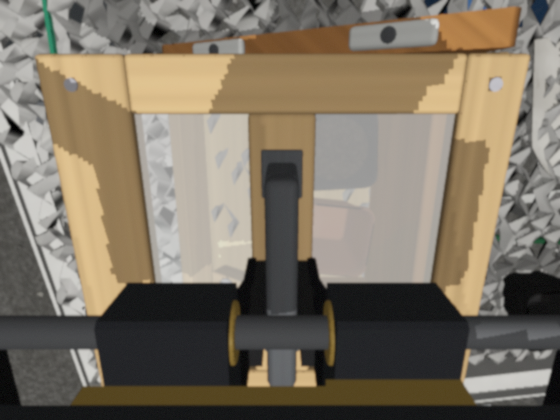

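```bash
python3 -m pendant '[[0,0,0.006,0,0],[0,0,0.006,0,0],[0,0,0.006,0,0],[0,0,0.006,0.004,0],[0,0,0.006,0.008,0],[0,0,0.005,0.012,0],[0,0,0.004,0.016,0],[0,0,0.003,0.02,0],[0,0,0.003,0.02,0]]' 12;python3 go.py .525 -.271 .215
```

```text
time_s: 10.55
eef_pos: [0.5267, -0.2727, 0.1961]
tool_rot: [[0.139, 0.99, -0.001], [0.99, -0.139, 0.001], [0.0, -0.001, -1.0]]
force: [-0.7, -0.8, -2.5]
width: 0.0147
gripper_force: 12.0
shift [ 0.0015 -0.0019 -0.0189] yaw -7.97 pos [ 0.5267 -0.2727  0.1961] j6 -27.0 F [-0.71 -0.77 -2.48] w 0.014653474110511072 t 10.55
```

```bash
python3 -m pendant '[[0,0,-0.001,0.004,0],[0,0,-0.001,0.008,0],[0,0,-0.002,0.012,0],[0,0,-0.002,0.016,0],[0,0,-0.003,0.02,0],[0,0,-0.003,0.02,0]]' 12;python3 go.py .5242 -.271 .215; python3 - <<'E'
from h import *
i,W=cloud('wrist'); cv2.imwrite('pics/w5.png',i)
E
```

```text
time_s: 11.05
eef_pos: [0.5242, -0.2723, 0.1761]
tool_rot: [[0.139, 0.99, -0.0], [0.99, -0.139, 0.001], [0.0, -0.0, -1.0]]
force: [0.5, -0.1, -1.6]
width: 0.0165
gripper_force: 12.0
shift [ 0.0013 -0.0002 -0.0389] yaw -7.96 pos [ 0.5242 -0.2723  0.1761] j6 -27.1 F [ 0.45 -0.08 -1.64] w 0.016549069902972773 t 11.05
```

View pics/w5.png

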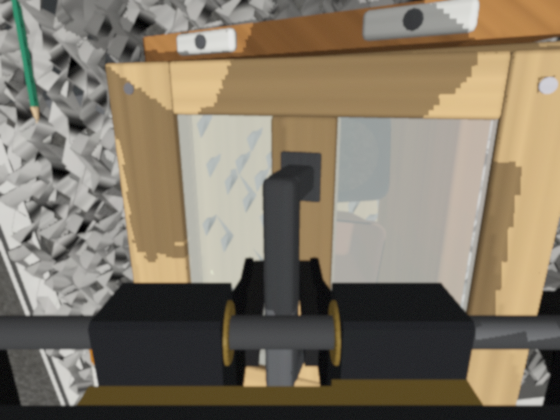

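Lid is tilting on its upper edge as planned, left rail (110–560, row 60) just inside the left cheek. Continue.

```bash
python3 -m pendant '[[0,0.0005,-0.001,0.004,0],[0,0.001,-0.001,0.008,0],[0,0.001,-0.002,0.012,0],[0,0.001,-0.002,0.016,0],[0,0.001,-0.003,0.02,0],[0,0.001,-0.003,0.02,0]]' 12;  python3 -m pendant '[[0,0,-0.001,0.003,0],[0,0,-0.001,0.006,0],[0,0,-0.001,0.006,0]]' 12;python3 - <<'E'
from h import *
i,W=cloud('wrist'); cv2.imwrite('pics/w6.png',i)
o=env.get_obs(); np.savez('pics/w6p.npz',R=o['tool_rot'],p=o['eef_pos'],W=W); print(o['force'],o['wrist_torque'])
E
```

```text
time_s: 11.6
eef_pos: [0.5208, -0.2706, 0.1558]
tool_rot: [[0.139, 0.99, -0.002], [0.99, -0.139, 0.001], [0.001, -0.002, -1.0]]
force: [-0.7, -0.2, -1.3]
width: 0.0179
gripper_force: 12.0
time_s: 11.85
eef_pos: [0.5203, -0.2707, 0.1505]
tool_rot: [[0.138, 0.99, -0.001], [0.99, -0.138, 0.0], [0.0, -0.001, -1.0]]
force: [-0.8, 0.3, -1.3]
width: 0.018
gripper_force: 12.0
[-0.44087605  0.49089505 -1.69487405] [-0.08826915  0.07093203 -0.06050109]
```

View pics/w6.png

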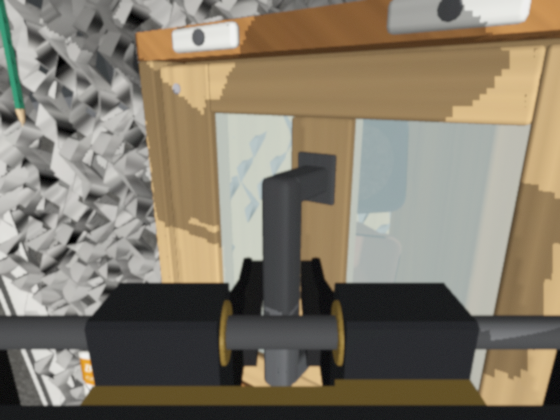

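```bash
cat > meas.py <<'E'
import sys; from h import *
i,W=cloud('wrist'); o=env.get_obs(); p=np.array([.544,-.2738,np.radians(-8)])
S=(W-[p[0],p[1],0])@Rz(p[2]); S=(S-[-.09,0,.05])@RS   # case_seat frame
a=S[66:108,215:500].reshape(-1,3); a=a[np.isfinite(a).all(1)]; A=np.c_[a[:,:2],np.ones(len(a))]; k,*_=np.linalg.lstsq(A,a[:,2],rcond=None)
r=a[:,2]-A@k; g=abs(r)<.004; k,*_=np.linalg.lstsq(A[g],a[g,2],rcond=None); print('lid face slopes rad',k[:2],'z at (0.11,.1)',k@[.11,.1,1],g.mean())
for v in (70,85,100): print(v,[tuple((S[v,u]*1000).round(0).astype(int)) if np.isfinite(S[v,u]).all() else 0 for u in range(135,300,8)])
for u in (240,300,450): print('col',u,[tuple((S[v,u]*1000).round(0).astype(int)) for v in range(20,80,4)])
b=(Rz(p[2]).T@(o['eef_pos']-[p[0],p[1],0])-[-.09,0,.05])@RS; print('TCP in seat mm',b*1000,'F seat',Rz(p[2]).T@o['force']@RS,o['force'],o['width'],o['gripper_force'],o['time_s'])
E
python3 meas.py
```

```text
lid face slopes rad [-1.18718663e-02 -4.87565768e-06] z at (0.11,.1) 0.02229395946759598 1.0
70 [(np.int64(-75), np.int64(100), np.int64(-17)), (np.int64(-13), np.int64(97), np.int64(21)), (np.int64(-5), np.int64(96), np.int64(20)), (np.int64(-5), np.int64(97), np.int64(15)), (np.int64(13), np.int64(96), np.int64(23)), (np.int64(21), np.int64(95), np.int64(24)), (np.int64(28), np.int64(95), np.int64(24)), (np.int64(34), np.int64(95), np.int64(23)), (np.int64(40), np.int64(95), np.int64(24)), (np.int64(45), np.int64(95), np.int64(22)), (np.int64(52), np.int64(95), np.int64(23)), (np.int64(58), np.int64(94), np.int64(23)), (np.int64(63), np.int64(94), np.int64(22)), (np.int64(68), np.int64(94), np.int64(22)), (np.int64(74), np.int64(94), np.int64(23)), (np.int64(78), np.int64(94), np.int64(22)), (np.int64(84), np.int64(94), np.int64(22)), (np.int64(88), np.int64(93), np.int64(22)), (np.int64(94), np.int64(93), np.int64(23)), (np.int64(97), np.int64(93), np.int64(22)), (np.int64(102), np.int64(93), np.int64(22))]
85 [(np.int64(-66), np.int64(89), np.int64(-9)), (np.int64(-15), np.int64(
[... 3556 characters left out ...]
), np.int64(101), np.int64(-2)), (np.int64(169), np.int64(97), np.int64(21)), (np.int64(169), np.int64(96), np.int64(22)), (np.int64(169), np.int64(94), np.int64(21)), (np.int64(169), np.int64(93), np.int64(22)), (np.int64(169), np.int64(92), np.int64(22)), (np.int64(170), np.int64(90), np.int64(22)), (np.int64(170), np.int64(89), np.int64(22))]
TCP in seat mm [112.02487347  -0.32801198  44.79902385] F seat [-1.85619624 -0.52088851 -0.03028014] [-1.56100419 -0.30662274 -1.08947446] 0.01790161118855218 12.000880613923073 11.95meas.py:7: RuntimeWarning: invalid value encountered in cast
  for u in (240,300,450): print('col',u,[tuple((S[v,u]*1000).round(0).astype(int)) for v in range(20,80,4)])
```

Nearly seated: faces read 2.5 mm high on both cheek and lid, so the lid is just on the buffers, centred in y, foot about 7 mm up from the stop. Slide down the slope.

```bash
sed -i '/^for /d' meas.py; cat >> meas.py <<'E'
print('row85 x,z',[(int(u),*(S[82:89,u]*1000)[:,[0,2]].mean(0).round(1).tolist()) for u in range(140,186,3)])
E
python3 -m pendant '[[0,0,-0.0015,0.001,0],[0,0,-0.003,0.002,0],[0,0,-0.0045,0.003,0],[0,0,-0.0057,0.004,0],[0,0,-0.0057,0.004,0],[0,0,-0.0057,0.004,0]]'; python3 meas.py
```

```text
time_s: 12.45
eef_pos: [0.5146, -0.27, 0.147]
tool_rot: [[0.138, 0.99, -0.001], [0.99, -0.138, 0.0], [0.0, -0.001, -1.0]]
force: [-2.0, 0.6, -2.4]
width: 0.0177
gripper_force: 12.0
lid face slopes rad [-0.01268086 -0.00119195] z at (0.11,.1) 0.022325153503187596 1.0
TCP in seat mm [105.10504687  -0.35926425  44.89324477] F seat [-1.62643123 -0.66263205 -1.10723839] [-0.78264399 -0.55915068 -1.83987923] 0.018117130854996246 11.999767385423183 12.5
row85 x,z [(140, -66.9, -9.4), (143, -65.7, -11.3), (146, -63.8, -12.6), (149, -15.5, 20.6), (152, -12.6, 20.5), (155, -9.6, 20.6), (158, -6.9, 20.5), (161, 0.4, 23.9), (164, 3.0, 23.8), (167, 5.7, 23.8), (170, 8.3, 23.6), (173, 11.7, 24.3), (176, 14.1, 24.2), (179, 16.3, 23.8), (182, 18.4, 23.4), (185, 21.0, 23.4)]
```

```bash
python3 -m pendant '[[0,0,-0.0012,0.001,0],[0,0,-0.0025,0.0017,0],[0,0,-0.0033,0.0023,0],[0,0,-0.0033,0.0023,0],[0,0,-0.0033,0.0023,0]]'; python3 meas.py
```

```text
time_s: 12.92
eef_pos: [0.5125, -0.27, 0.1456]
tool_rot: [[0.138, 0.99, 0.002], [0.99, -0.138, -0.001], [-0.001, 0.002, -1.0]]
force: [2.8, 0.1, 1.3]
width: 0.018
gripper_force: 12.0
lid face slopes rad [-0.00493081 -0.00096266] z at (0.11,.1) 0.02241366867367689 1.0
TCP in seat mm [102.58702127  -0.64289504  44.95363106] F seat [3.55063487 0.26634769 0.18565779] [ 2.81182024 -0.12621032  2.18864246] 0.017534153978049773 12.000402845442295 12.9667
row85 x,z [(140, -67.2, -8.4), (143, -65.8, -10.1), (146, -64.7, -11.9), (149, -62.3, -12.9), (152, -14.4, 20.7), (155, -11.6, 20.6), (158, -9.0, 20.4), (161, -5.5, 21.0), (164, -0.0, 23.1), (167, 2.4, 22.9), (170, 5.0, 22.8), (173, 8.4, 23.3), (176, 11.0, 23.4), (179, 14.1, 23.7), (182, 15.6, 22.9), (185, 18.3, 23.0)]
```

Touching the stop (about 5 N change). Firmer grip, then press along the slope's normal.

```bash
python3 -m pendant '[[0,0,0,0,0],[0,0,0,0,0],[0,0,0.0006,0.0008,0],[0,0,0.0011,0.0016,0],[0,0,0.0017,0.0025,0],[0,0,0.0023,0.0033,0],[0,0,0.0023,0.0033,0],[0,0,0.0023,0.0033,0]]' 30; python3 meas.py
```

```text
time_s: 13.63
eef_pos: [0.5143, -0.2704, 0.1434]
tool_rot: [[0.138, 0.99, 0.001], [0.99, -0.138, -0.001], [-0.001, 0.001, -1.0]]
force: [-1.7, 2.5, 11.0]
width: 0.0172
gripper_force: 30.0
lid face slopes rad [-0.0112465   0.00137123] z at (0.11,.1) 0.019872812489876466 1.0
TCP in seat mm [102.83130441  -0.75384039  42.07744031] F seat [5.46084934 1.57328994 8.81066068] [-0.35571416  1.63874393 10.34948521] 0.01701033050224188 30.001925379037857 13.6833
row85 x,z [(140, -66.0, -10.4), (143, -64.5, -11.9), (146, -36.3, 6.1), (149, -13.4, 20.8), (152, -10.7, 20.7), (155, -8.0, 20.5), (158, -5.4, 20.3), (161, -1.3, 21.4), (164, 1.2, 21.1), (167, 3.9, 21.1), (170, 6.7, 21.2), (173, 10.1, 21.9), (176, 12.9, 22.0), (179, 14.3, 21.0), (182, 16.6, 20.8), (185, 19.4, 21.0)]
```

```bash
cat >> meas.py <<'E'
c=S[:60].reshape(-1,3); c=c[np.isfinite(c).all(1)]; c=c[(c[:,1]>.107)&(c[:,1]<.120)&(abs(c[:,2]-.0203)<.003)&(c[:,0]>0)&(c[:,0]<.19)]
for _ in range(3):
    q=np.c_[c[:,0],np.ones(len(c))]; kc,*_=np.linalg.lstsq(q,c[:,2],rcond=None); c=c[abs(c[:,2]-q@kc)<.0012]
f=lambda x:20.5-1000*(k@[x,.089,1]-kc@[x,1]+.018)
print('cheek',kc,len(c),c[:,0].min(),c[:,0].max(),'push left mm low/top',f(.024),f(.196))
E
python3 meas.py
```

```text
lid face slopes rad [-0.01097625  0.00130188] z at (0.11,.1) 0.019867423401821904 1.0
TCP in seat mm [102.82461469  -0.76590906  42.06925486] F seat [ 6.41721791  0.91908632 10.1401918 ] [-0.42614082  0.98800889 11.98712382] 0.017328840755673865 30.001766681671143 13.7333
row85 x,z [(140, -66.2, -10.5), (143, -64.9, -12.2), (146, -36.4, 6.1), (149, -13.7, 20.6), (152, -10.6, 20.7), (155, -7.7, 20.8), (158, -5.5, 20.2), (161, -1.7, 21.0), (164, 1.0, 21.0), (167, 4.2, 21.4), (170, nan, nan), (173, 10.0, 21.8), (176, 12.4, 21.6), (179, 14.2, 21.0), (182, 16.7, 20.8), (185, 19.2, 20.9)]
cheek [-0.00041497  0.02065635] 4870 8.088361268841864e-05 0.14396654290836142 push left mm low/top 2.3493332978988164 4.165874846375697
```

```bash
python3 -m pendant '[[0,0,0,0.0006,0],[0,0,0,0.0012,0],[0,0,0,0.0019,0],[0,0,0,0.0019,0],[0,0,0,0.0019,0]]'; python3 meas.py
```

```text
time_s: 14.15
eef_pos: [0.5148, -0.2706, 0.1426]
tool_rot: [[0.138, 0.99, 0.002], [0.99, -0.138, -0.002], [-0.001, 0.002, -1.0]]
force: [-0.5, 2.8, 14.3]
width: 0.0169
gripper_force: 30.0
lid face slopes rad [-0.01181144  0.00097484] z at (0.11,.1) 0.019025909103376957 1.0
TCP in seat mm [102.77278843  -0.83035018  41.07925016] F seat [ 7.47564257  1.94660461 13.78923207] [-1.49719943  2.17615266 15.58333006] 0.017111800487659836 30.00269427895546 14.2
row85 x,z [(140, -65.6, -11.3), (143, -63.6, -12.5), (146, -15.0, 20.7), (149, -11.9, 20.8), (152, -9.4, 20.5), (155, -6.5, 20.5), (158, -4.8, 19.7), (161, -1.4, 20.2), (164, 1.5, 20.3), (167, 4.2, 20.3), (170, 6.9, 20.3), (173, 10.2, 20.8), (176, 12.5, 20.6), (179, 14.3, 20.0), (182, 17.1, 20.1), (185, 19.8, 20.3)]
cheek [-0.00057165  0.02066794] 4890 1.1878867975218435e-05 0.14380201946574372 push left mm low/top 3.1232466697234216 5.056491334045935
```

```bash
python3 -m pendant '[[0,0,0.0002,0.0005,0],[0,0,0.0003,0.001,0],[0,0,0.0003,0.001,0],[0,0,0.0003,0.001,0],[0,0,0.0003,0.001,0],[0,0,0.0003,0.001,0]]'; python3 meas.py
```

```text
time_s: 14.7
eef_pos: [0.5152, -0.2706, 0.142]
tool_rot: [[0.138, 0.99, 0.002], [0.99, -0.138, -0.002], [-0.001, 0.003, -1.0]]
force: [-2.5, 2.9, 17.5]
width: 0.017
gripper_force: 30.0
lid face slopes rad [-0.0119721  0.0012739] z at (0.11,.1) 0.018428323771532116 1.0
TCP in seat mm [102.81622108  -0.85750327  40.40333495] F seat [ 8.24757272  3.4017794  15.5223781 ] [-1.65292114  3.66751355 17.44580112] 0.017167441378848434 30.0031940639019 14.75
row85 x,z [(140, nan, nan), (143, -63.3, -13.0), (146, -14.1, 20.6), (149, -11.1, 20.6), (152, -8.5, 20.4), (155, nan, nan), (158, -3.9, 19.6), (161, -1.0, 19.7), (164, 2.1, 20.0), (167, nan, nan), (170, 6.9, 19.5), (173, 10.3, 20.1), (176, 12.9, 20.1), (179, 14.8, 19.6), (182, 17.4, 19.7), (185, 19.9, 19.7)]
cheek [2.76993696e-05 2.06180237e-02] 4899 4.21475067273317e-05 0.14400597450974784 push left mm low/top 3.674776801859334 5.738742898205889
```

```bash
python3 -c "
from rig import env; print(env.job_done())"
```

```text
the job is handed in; nothing more can be done
None
```

The lid is on the slope with its lower edge against the stop. The arm is still pressing it in with about 15 N; by camera the left-hand buffers are in about 3.7 mm (low) and 5.7 mm (top), and the right-hand pair was hidden from view. The job is handed in at about 15 s, and the verdict was not shown.

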